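# Free the safety catch and clamp a hub nut at the balancing stand

### The arm

A 6-joint arm with a two-finger parallel gripper is mounted at the origin on the work surface. World frame = base frame: x ahead of the robot, y to its left, z up, the work surface at z = 0. Lengths are in m, angles in rad, forces in N, time in s.
With the tool pointing down it reaches from about 0.325 to 0.925 m from the base axis. Payload 3.1 kg.
Tool frame: the origin (TCP) lies on the centre line of the jaws, within the pads' length; the fingertips stand 25 mm ahead of it and the grasp point (between the pads) lies 6 mm ahead of it (ctrl.tip_reach is the distance from the TCP to the fingertips, in m); z points along the fingers, y is the line along which they close (so a half turn about z gives the same grasp; the last joint's range is limited). The gripper opens to 85 mm and grips with 20 to 120 N. Pads are 22 mm wide; open, the fingers measure 114 mm over their backs; the gripper's body (76 mm by 85 mm) begins 54 mm behind the grasp point. The pads swing forward as they close: fully open they stand 13 mm farther back than shut.
Start: joints at [1.044, 0.217, 1.613, -0, 1.311, -0.112], TCP at [0.252, 0.572, 0.256] pointing down, gripper open.
Joint ranges: [-2.75, 2.75], [-0.78, 2.1], [0.31, 2.55], [-1.13, 4.27], [0.13, 2.63], [-2.58, 2.58]. Speed limits (rad/s): [2.79, 2.79, 3.14, 3.14, 3.14, 3.14].

### API

Orientations are given as a unit quaternion [x, y, z, w].
In Python, from plant import ctrl gives the robot as it stands.
- The arm moves only by the tool jog_arm, never from a script. Its argument "plan" is a list of rows, each a list of 7 numbers: the opening, from 0 (shut) to 1 (fully open), then the shift along the tool's x, y, z as a fraction of full scale, then the turn, a rotation vector about the tool's x, y, z as a fraction of full scale. In form: [[gripper, tx, ty, tz, ax, ay, az], ...]. A call has exactly 8 rows; each row shifts and turns the commanded pose from where the row before left it, along the tool's axes as they then stand; what a row does not reach is not made up. Full scale, the value 1, is 6 cm for a shift and 4 degrees for a turn. A row lasts 1/8 s, in which the tool goes at most 62.5 mm and 10.7 degrees, less where a joint would pass 70% of its speed; a pose out of reach is approached as far as the arm can. A call with a number of a shift or a turn outside -1 to 1 is refused whole. A call with a gripper value outside its range is refused whole. The fingers move at their own pace and stop on an object; the grip force is fixed at half the most. Time passes only in rows, so rows that do not move let the fingers close, or fill a call up. It gives the time, the measured TCP pose, the force, the opening and the grip force at its end, in the units of the state.
- ctrl.sense(): the state, without advancing time (a new reading comes with each control period).
- ctrl.grab_frame(name): name is "scene" or "top" or "wrist"; returns a dict with "pixels" (480x640x3 uint8, red, green, blue), "range_z" (480x640 float32, m along the optical axis (not along the pixel's ray), 0 where there is no reading), "fx", "fy", "cx", "cy" (pixels), "k1" (the pictures are not rectified: a ray, as slopes to the right and down, at radius r is drawn at 1 + k1 r^2 times it, then the intrinsics apply), "R" (3x3) and "t" (3): a world point X has camera coordinates R X + t. Camera axes: x right, y down, z forward; pixel columns grow to the right and rows downward; lengths in m; the calibration is good to about 2 mm. A picture is of the moment at which its call begins.
- ctrl.finish_job(): hands the job in; it is judged then, once.
The state is a dict: "time_s": time; "joint_pos": joint angles; "joint_vel": joint speeds; "tau": joint torques, N m; "eef_pos": TCP position; "tcp_rot": TCP orientation; "ft_force": force on the tool from outside, world axes, zero at the start; "ft_torque": the same for the moment, N m; "finger_gap": finger opening in m; "gripper_force": force on a finger pad.
Only numpy, scipy, OpenCV 4.12 (cv2) and the standard library are available. Lean on these libraries where they do the work, as an engineer would, in place of code of your own. Each camera call takes 0.05 s, during which the arm holds its last target. There are 200 camera calls.

### The job

Clamp the brass hub nut that stands on the anvil of the hold-down clamp: first slide the safety catch fully back by its pin, then push the lever down by its crossbar until the sprung foot bears firmly on the nut with about 12 N, without ramming it, and leave it clamped so. Do not force the lever against the catch, and leave the nut and the other things on the counter where they are.

Things in the scene. Friction and masses are not known exactly. Their poses are not given: they have to be found in the camera images.
- clamp: Fixed grey hold-down clamp. Origin on the counter below the lever's pivot; +x runs towards the crossbar handle, +y is the way the catch slides to free the lever, z up. Base plate x -95 to 175, y -50 to 50 mm (to 86 at the catch), 15 mm thick; two cheeks at y +-19 mm, 135 mm high, carry the pivot. At x 106 mm a round steel anvil, 64 mm across, top at 45 mm.
- lever: Steel lever, 20 mm wide, 16 mm thick, in the clamp's plane y = 0; its tail runs 68 mm behind the pivot, under the catch bolt. Origin on the pivot axis, +x along the lever to the crossbar 230 mm out. Starts raised about 0.55 rad above level, turns down to 0.17 rad below level. While the catch is engaged it gives only about 0.06 rad and is then blocked.
- pivot (a point): The lever's pivot, 120 mm above the counter, axis along the clamp's y. The hinge is stiff: the lever stays where it is left, and with nothing in its way takes about 8 N of downward push on the crossbar to move.
- screw_top (a point): On the lever's centre line 100 mm from the pivot, where a screw hangs square from the lever, ending in a round rubber foot 24 mm across. The foot's tip is 45 to 65 mm below this point: the screw is set differently each time and not reported, so feel for contact with the nut, which comes between 0.2 rad above and 0.05 below level. The foot is sprung: 2 N to start, then 2.5 N per mm, up to 12 mm.
- handle (a point): Middle of the lever's crossbar, a bar 20 mm across and 100 mm long along the clamp's y, 230 mm from the pivot. Push it down from above; it moves on an arc about the pivot. Each newton on the nut adds about 0.43 N to the push needed here: about 13 N in all clamps the nut with about 12 N, and the stiff hinge keeps that when let go.
- catch_pin (a point): On the axis of the catch's upright pin (12 mm across, 18 mm head, 38 mm tall), 20 mm above the bolt's top. The bolt (14 x 14 mm) lies across above the lever's tail, 55 mm behind the pivot, its top 113.5 mm above the counter. It slides towards clamp +y with 4 N of friction and stays put: this point is at clamp y 0 to 6 mm engaged, 40 mm at the end stop (fully back).
- nut: Brass hub nut to be clamped: six-sided, about 45 mm across and 28 mm high, blind (solid flat top), standing on the anvil roughly under the foot. Origin at the centre of its underside.
- spare_nut: Bystander: a second such brass nut, on the counter beside the clamp. Origin at the centre of its underside.
- stone: Bystander: grey abrasive stone, 150 x 50 x 25 mm, on the counter. Origin at the centre of its underside.
- spanner: Bystander: chrome spanner, 170 mm long, on the counter.
- washer0: Bystander: the lowest of a stack of three stainless shim washers, 38 mm across and 4 mm thick each. Origin at the centre of its underside.
- rule: Bystander: plain steel straightedge, 150 x 25 x 4 mm, on the counter. Origin at the centre of its underside.
Mind the look-alikes: they are no part of the job. Leave any black or green look-alike of the nut alone.

How it is judged:
By the outcome, as a careful person would: the job done as asked, in the order asked, and still so for the second after the job is handed in, with the robot touching nothing.
It also fails if it takes over 59 s, if anything falls off the work surface, if the arm or the gripper's body presses on something with over 40 N, if the wrist force passes 120 N, or if a joint passes its speed limit or range.

## Working session

There is one attempt and no reset: what is moved stays moved. The work goes in short steps, Python scripts to look and compute and a tool call to move; the robot and the scene stay as the last step left them, time stands still between calls to the robot, and variables do not carry over. Pictures are saved under pics/ and viewed, at most 10 in all, crops included, and the job is handed in when it is done.

Besides the shell and the picture viewer there is one more tool, called after ">>>" as a command line: name --pt "numbers of a row" for each row, then --argument value for the rest. jog_arm: Moves the arm, as the interface text tells. Shift numbers are shares of 6 cm and turn numbers shares of 4 degrees, none past 1 either way. Its arguments: {"type":"object","properties":{"plan":{"type":"array","items":{"type":"array","items":{"type":"number","minimum":-1,"maximum":1}}}},"required":["plan"]}

```bash
mkdir -p pics; cat > h.py <<'E'
import numpy as np, cv2
from plant import ctrl
def grab(n):
    f=ctrl.grab_frame(n); np.savez(f'pics/{n}.npz',**{k:np.asarray(v) for k,v in f.items()}); return f
def cloud(f):
    K=np.array([[f['fx'],0,f['cx']],[0,f['fy'],f['cy']],[0,0,1]],float)
    u,v=np.meshgrid(np.arange(640.),np.arange(480.))
    x=(u-f['cx'])/f['fx'];y=(v-f['cy'])/f['fy'];a,b=x.copy(),y.copy()
    for _ in range(8):
        s=1+f['k1']*(a*a+b*b);a,b=x/s,y/s
    z=f['range_z'];P=np.stack([a*z,b*z,z],-1)
    W=(P-f['t'])@f['R'];W[z==0]=np.nan
    return W
E
python3 - <<'E'
from h import *
for n in ['scene','top']:
    f=grab(n);cv2.imwrite(f'pics/{n}0.png',f['pixels'][...,::-1]);print(n,f['R'],f['t'],f['k1'],f['fx'])
s=ctrl.sense();print(s)
E
```

```text
scene [[-0.45493263  0.89047122  0.00986469]
 [ 0.47180863  0.25040753 -0.84539499]
 [-0.75527009 -0.37994352 -0.53405056]] [ 0.2354679  -0.10361811  1.38216983] -0.07589221892061691 585.3946429269129
top [[-0.14813398 -0.98895284 -0.00534825]
 [-0.96813367  0.14611544 -0.20338997]
 [ 0.20192456 -0.02495114 -0.9790832 ]] [0.05513892 0.55652259 0.92652505] -0.12465684611640648 590.3458671427485
{'time_s': 0.1, 'joint_pos': array([ 1.04378412e+00,  2.17702580e-01,  1.61480468e+00,  1.66287755e-05,
        1.31130745e+00, -1.12206017e-01]), 'joint_vel': array([-0.00046197, -0.00144854, -0.001062  , -0.00216233,  0.00106219,
       -0.00125571]), 'tau': array([-2.34567451e-04, -3.98076797e+01, -3.04970348e+01, -9.28936356e-05,
        4.19381890e-03,  2.04027754e-05]), 'eef_pos': array([0.25151042, 0.57140184, 0.2550678 ]), 'tcp_rot': array([ 2.05921314e-01,  9.78567922e-01, -1.05224072e-03, -3.56707206e-04]), 'ft_force': array([ 0.13830249, -0.45761422,  0.01257768]), 'ft_torque': array([-0.00459647,  0.02005951, -0.00951207]), 'gripper_force': 0.0, 'finger_gap': 0.0852094970316213}
```

View pics/scene0.png

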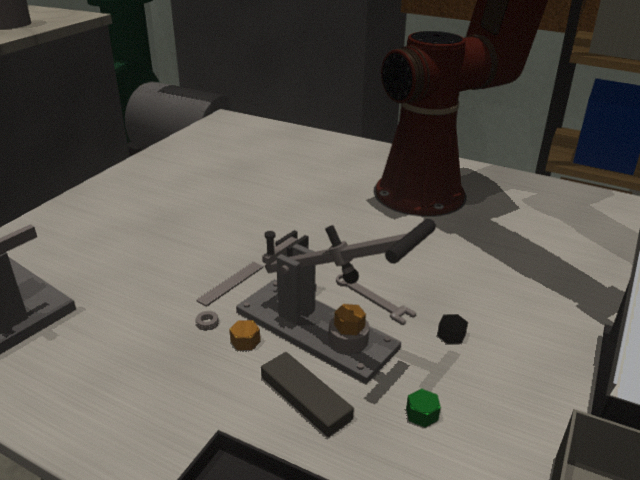

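View pics/top0.png

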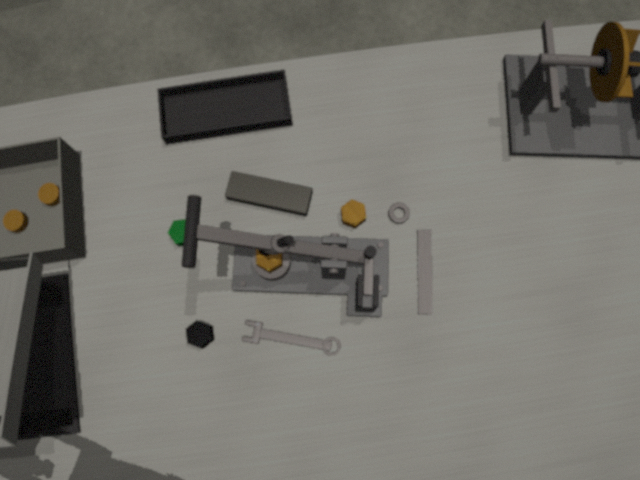

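The scene view shows the clamp with its pin at about (269,238) and its crossbar at about (412,240). In the top view the pin head is at (369,252), the crossbar at (192,231), the brass nut on the anvil at (268,260), and the bolt housing runs down-image to (368,300), towards the robot. The brass nut at (353,213) is the spare, and the black (200,333) and green (180,232) nuts are look-alikes. Next I'll measure.

```bash
python3 - <<'E'
from h import *
np.set_printoptions(precision=4,suppress=True)
L=lambda n:dict(np.load(f'pics/{n}.npz'))
f=L('top');W=cloud(f);S=cloud(L('scene'))
def comp(W,m,lo,hi,name):
    P=W[m&(W[...,2]>lo)&(W[...,2]<hi)];print(name,len(P),np.median(P,0) if len(P) else '',P.min(0) if len(P) else '',P.max(0) if len(P) else '');return P
u,v=np.meshgrid(np.arange(640),np.arange(480))
box=lambda a,b,c,d:(u>=a)&(u<=b)&(v>=c)&(v<=d)
h=comp(W,box(178,206,190,272),.18,.3,'handle')
c,ev,_=np.linalg.svd(h-h.mean(0),full_matrices=False);print(_[0])
comp(W,box(355,382,240,262),.135,.18,'pinhead')
comp(W,box(355,382,255,300),.105,.12,'bolt')
b=comp(W,box(225,395,230,300),.01,.02,'base')
print(cv2.minAreaRect(b[:,:2].astype(np.float32)))
n=comp(W,box(250,290,245,275),.066,.08,'nut')
comp(W,box(210,270,225,250),.13,.25,'lever')
comp(S,box(385,440,215,265),.18,.3,'S handle');comp(S,box(258,280,228,262),.13,.18,'S pin')
lv=(u>205)&(u<360)&(v>222)&(v<265);P=W[lv&(W[...,2]>.14)]
vv,_,Vt=np.linalg.svd(P-P.mean(0),full_matrices=False);print('lever dir',Vt[0],P.mean(0))
big=cv2.resize(f['pixels'][180:330,160:400],None,fx=3.2,fy=3.2,interpolation=cv2.INTER_CUBIC)
cv2.imwrite('pics/crop.png',np.clip(big[...,::-1]*1.6,0,255).astype(np.uint8))
E
```

```text
handle 1206 [0.5685 0.1557 0.2459] [0.5212 0.1374 0.2206] [0.6225 0.1759 0.2522]
[-0.9823  0.1872 -0.0104]
pinhead 108 [ 0.5243 -0.0883  0.1498] [ 0.5162 -0.097   0.1452] [ 0.5325 -0.08    0.1534]
bolt 648 [ 0.4841 -0.0817  0.1123] [ 0.4535 -0.098   0.1051] [ 0.5301 -0.0594  0.1198]
base 4469 [0.5261 0.0066 0.0138] [ 0.4633 -0.1358  0.01  ] [0.6057 0.1448 0.0198]
((0.5378974080085754, 0.0060350000858306885), (0.2705685496330261, 0.11040453612804413), 79.42259216308594)
nut 345 [0.5485 0.0722 0.0716] [0.5328 0.0494 0.0665] [0.5705 0.0927 0.0778]
lever 965 [0.5584 0.0968 0.208 ] [0.5428 0.0555 0.1435] [0.5767 0.1371 0.2348]
S handle 1043 [0.579  0.1591 0.2449] [0.5252 0.1177 0.2132] [0.6257 0.1763 0.2509]
S pin 155 [ 0.5307 -0.0846  0.1471] [ 0.5189 -0.0959  0.13  ] [ 0.5606 -0.0505  0.1535]
lever dir [-0.1656 -0.8469 -0.5053] [0.5524 0.0659 0.1909]
```

View pics/crop.png

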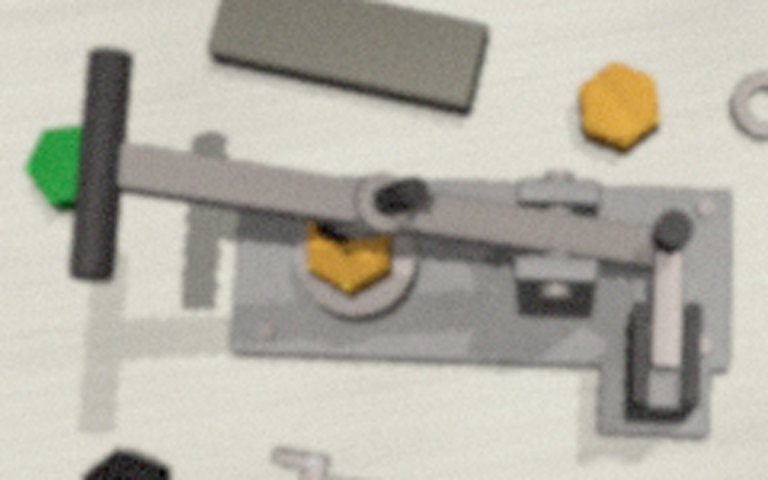

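The crop shows the brass nut on the anvil at crop (348,245), under the lever, which makes it the work nut. The pin head is at crop (672,230). The measurements agree with the given sizes: pin head top z≈0.151, base 270 mm long, pin-to-handle 249 mm against 251 expected. I'll raise the arm, turn it square to the clamp, shut the gripper and travel.

>>> jog_arm --pt "0 0 0 -0.4 0 0 -0.83" --pt "0 0 0 -0.4 0 0 -0.83" --pt "0 0 0 -0.4 0 0 -0.83" --pt "0 0 0 -0.4 0 0 -0.83" --pt "0 -0.6 -0.8 0 0 0 0" --pt "0 -0.6 -0.8 0 0 0 0" --pt "0 -0.6 -0.8 0 0 0 0" --pt "0 -0.6 -0.8 0 0 0 0"

```text
time_s: 1.1
eef_pos: [0.3588, 0.3551, 0.3517]
tcp_rot: [0.091, 0.996, -0.0, -0.0]
ft_force: [2.2, 0.8, -0.4]
finger_gap: -0.0001
gripper_force: 0.0
```

```bash
cat >> h.py <<'E'
from scipy.spatial.transform import Rotation as Ro
O=np.array([.5345,-.036]);CX=np.array([.183,.983]);CY=np.array([-.983,.183])
def st():
    s=ctrl.sense();p=s['eef_pos'];d=p[:2]-O;R=Ro.from_quat(s['tcp_rot']).as_matrix()
    print('t',round(s['time_s'],2),'clamp X,Y,tipz mm',np.round([d@CX*1e3,d@CY*1e3,(p[2]-ctrl.tip_reach)*1e3],1),'toolx',R[:2,0].round(3),'toolz',R[:,2].round(3),'F',np.round(s['ft_force'],2),'gap',round(s['finger_gap'],4))
E
python3 -c "
from h import *
print(ctrl.tip_reach);st()"
```

```text
0.025
t 1.1 clamp X,Y,tipz mm [352.3 244.3 326.7] toolx [-0.983  0.181] toolz [-0.    -0.001 -1.   ] F [ 2.24  0.78 -0.35] gap -0.0001
```

>>> jog_arm --pt "0 -0.57 -0.8 0 0 0 0" --pt "0 -0.57 -0.8 0 0 0 0" --pt "0 -0.57 -0.8 0 0 0 0" --pt "0 -0.57 -0.8 0 0 0 0" --pt "0 -0.57 -0.8 0 0 0 0" --pt "0 -0.57 -0.8 0 0 0 0" --pt "0 -0.57 -0.8 0 0 0 0" --pt "0 0 0 0 0 0 0"

```text
time_s: 2.1
eef_pos: [0.5334, -0.0205, 0.3513]
tcp_rot: [0.094, 0.996, -0.0, -0.001]
ft_force: [-0.5, -0.2, 0.6]
finger_gap: -0.0002
gripper_force: 0.0
```

```bash
python3 -c "
from h import *
st()"
```

```text
t 2.1 clamp X,Y,tipz mm [ 15.1   3.9 326.3] toolx [-0.982  0.188] toolz [-0.002 -0.001 -1.   ] F [-0.53 -0.18  0.62] gap -0.0002
```

>>> jog_arm --pt "0 -0.38 -0.58 0 0 0 0" --pt "0 -0.38 -0.58 0 0 0 0" --pt "0 0 0 0.5 0 0 0" --pt "0 0 0 0.7 0 0 0" --pt "0 0 0 0.7 0 0 0" --pt "0 0 0 0.5 0 0 0" --pt "0 0 0 0 0 0 0" --pt "0 0 0 0 0 0 0"

```text
time_s: 3.1
eef_pos: [0.5656, -0.0932, 0.2096]
tcp_rot: [0.091, 0.996, -0.0, 0.001]
ft_force: [0.2, -1.1, -0.3]
finger_gap: -0.0003
gripper_force: 0.0
```

```bash
python3 - <<'E'
from h import *
st()
f=grab('scene');W=cloud(f)
cv2.imwrite('pics/s2.png',np.clip(cv2.resize(f['pixels'][150:350,180:450],None,fx=2.9,fy=2.9,interpolation=3)[...,::-1]*1.6,0,255).astype(np.uint8))
E
```

```text
t 3.1 clamp X,Y,tipz mm [-50.5 -41.  184.6] toolx [-0.983  0.181] toolz [ 0.002 -0.    -1.   ] F [ 0.19 -1.06 -0.31] gap -0.0003
```

View pics/s2.png

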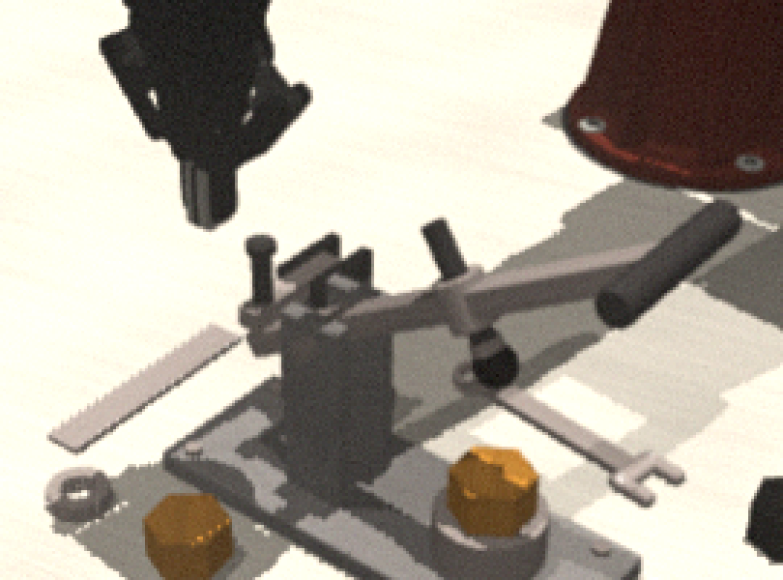

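The shut fingertips at crop (208,190) stand above and on the far side of the pin at crop (262,245), with the way down clear. I'll lower beside the pin and ease towards it.

>>> jog_arm --pt "0 0 -0.08 0.5 0 0 0" --pt "0 0 0 0.5 0 0 0" --pt "0 0 0 0 0 0 0" --pt "0 0.1 0 0 0 0 0" --pt "0 0.1 0 0 0 0 0" --pt "0 0.1 0 0 0 0 0" --pt "0 0.1 0 0 0 0 0" --pt "0 0.1 0 0 0 0 0"

```text
time_s: 4.15
eef_pos: [0.5376, -0.0936, 0.1494]
tcp_rot: [0.092, 0.996, -0.001, 0.005]
ft_force: [8.5, -0.1, -4.7]
finger_gap: 0.0001
gripper_force: 4.2
```

```bash
python3 -c "
from h import *
st()"
```

```text
t 4.15 clamp X,Y,tipz mm [-56.1 -13.6 124.4] toolx [-0.983  0.183] toolz [ 0.01  -0.002 -1.   ] F [ 8.51 -0.07 -4.75] gap 0.0001
```

>>> jog_arm --pt "0 0.07 0 0 0 0 0" --pt "0 0.07 0 0 0 0 0" --pt "0 0.07 0 0 0 0 0" --pt "0 0.07 0 0 0 0 0" --pt "0 0.07 0 0 0 0 0" --pt "0 0.07 0 0 0 0 0" --pt "0 0.05 0 0 0 0 0" --pt "0 0 0 0 0 0 0"

```text
time_s: 5.15
eef_pos: [0.507, -0.0879, 0.1489]
tcp_rot: [0.091, 0.996, -0.0, 0.0]
ft_force: [3.1, 0.0, 3.6]
finger_gap: -0.0004
gripper_force: 1.7
```

```bash
python3 -c "
from h import *
st()"
```

```text
t 5.15 clamp X,Y,tipz mm [-56.   17.5 123.9] toolx [-0.983  0.182] toolz [ 0.001 -0.    -1.   ] F [3.06 0.01 3.61] gap -0.0004
```

Nearly at the stop; small steps now.

>>> jog_arm --pt "0 0.02 0 0 0 0 0" --pt "0 0.02 0 0 0 0 0" --pt "0 0.02 0 0 0 0 0" --pt "0 0.02 0 0 0 0 0" --pt "0 0 0 0 0 0 0" --pt "0 0 0 0 0 0 0" --pt "0 0 0 0 0 0 0" --pt "0 0 0 0 0 0 0"

```text
time_s: 6.15
eef_pos: [0.5027, -0.0871, 0.1485]
tcp_rot: [0.091, 0.996, -0.0, 0.001]
ft_force: [5.8, 0.4, 1.6]
finger_gap: -0.0002
gripper_force: 2.7
```

```bash
python3 -c "
from h import *
st()"
```

```text
t 6.15 clamp X,Y,tipz mm [-56.1  21.9 123.5] toolx [-0.983  0.182] toolz [ 0.002 -0.    -1.   ] F [5.82 0.44 1.61] gap -0.0002
```

>>> jog_arm --pt "0 0.02 0 0 0 0 0" --pt "0 0.02 0 0 0 0 0" --pt "0 0.02 0 0 0 0 0" --pt "0 0 0 0 0 0 0" --pt "0 0 0 0 0 0 0" --pt "0 0 0 0 0 0 0" --pt "0 0 0 0 0 0 0" --pt "0 0 0 0 0 0 0"

```text
time_s: 7.15
eef_pos: [0.5022, -0.0871, 0.1488]
tcp_rot: [0.092, 0.996, -0.001, 0.005]
ft_force: [12.5, -0.8, -4.0]
finger_gap: 0.0
gripper_force: 6.7
```

```bash
python3 -c "
from h import *
st()"
```

```text
t 7.15 clamp X,Y,tipz mm [-56.1  22.4 123.8] toolx [-0.983  0.183] toolz [ 0.01  -0.002 -1.   ] F [12.52 -0.84 -3.96] gap 0.0
```

Pin is on its end stop: force rose to 12.5 N with no further travel. I'll back off, lift and travel to above the crossbar.

>>> jog_arm --pt "0 -0.25 0 0 0 0 0" --pt "0 0 0 -0.9 0 0 0" --pt "0 0 0 -0.9 0 0 0" --pt "0 0 0 -0.9 0 0 0" --pt "0 -0.1 0.9 0 0 0 0" --pt "0 -0.1 0.9 0 0 0 0" --pt "0 0 0.9 0 0 0 0" --pt "0 0 0.9 0 0 0 0"

```text
time_s: 8.15
eef_pos: [0.5626, 0.1223, 0.3081]
tcp_rot: [0.091, 0.996, -0.001, -0.004]
ft_force: [0.6, -0.5, -0.2]
finger_gap: -0.0001
gripper_force: 0.0
```

```bash
python3 - <<'E'
from h import *
st()
f=grab('top');W=cloud(f)
u,v=np.meshgrid(np.arange(640),np.arange(480))
m=(u>350)&(u<390)&(v>235)&(v<310)&(W[...,2]>.138)&(W[...,2]<.17);P=W[m]
print(len(P),(np.median(P,0)) if len(P) else '')
d=np.median(P,0)[:2]-O;print('pin clamp XY',d@CX,d@CY)
E
```

```text
t 8.15 clamp X,Y,tipz mm [160.7   1.3 283.1] toolx [-0.983  0.182] toolz [-0.007 -0.002 -1.   ] F [ 0.64 -0.47 -0.17] gap -0.0001
111 [ 0.48587707 -0.0809902   0.15009287]
pin clamp XY -0.05312336713244731 0.0395631305226953
```

>>> jog_arm --pt "0 0 0.62 0 0 0 0" --pt "0 0 0 0.3 0 0 0" --pt "0 0 0 0 0 0 0" --pt "0 0 0 0.07 0 0 0" --pt "0 0 0 0.07 0 0 0" --pt "0 0 0 0.07 0 0 0" --pt "0 0 0 0 0 0 0" --pt "0 0 0 0 0 0 0"

```text
time_s: 9.2
eef_pos: [0.5713, 0.1577, 0.2799]
tcp_rot: [0.091, 0.996, 0.0, 0.0]
ft_force: [0.2, 0.3, -0.6]
finger_gap: 0.0001
gripper_force: 0.0
```

```bash
python3 -c "
from h import *
st()"
```

```text
t 9.2 clamp X,Y,tipz mm [197.1  -0.7 254.9] toolx [-0.983  0.182] toolz [ 0.  0. -1.] F [ 0.19  0.28 -0.62] gap 0.0001
```

>>> jog_arm --pt "0 0 0 0.07 0 0 0" --pt "0 0 0.06 0.1 0 0 0" --pt "0 0 0.06 0.12 0 0 0" --pt "0 0 0.06 0.12 0 0 0" --pt "0 0 0.05 0.12 0 0 0" --pt "0 0 0.05 0.12 0 0 0" --pt "0 0 0.05 0.12 0 0 0" --pt "0 0 0.0 0.0 0 0 0"

```text
time_s: 10.2
eef_pos: [0.5756, 0.1788, 0.235]
tcp_rot: [0.091, 0.996, 0.001, 0.001]
ft_force: [-0.5, 2.0, 5.1]
finger_gap: -0.0002
gripper_force: 2.3
```

```bash
python3 -c "
from h import *
st()"
```

```text
t 10.2 clamp X,Y,tipz mm [218.7  -1.1 210. ] toolx [-0.983  0.182] toolz [ 0.003  0.003 -1.   ] F [-0.46  2.03  5.11] gap -0.0002
```

>>> jog_arm --pt "0 0 0.02 0.09 0 0 0" --pt "0 0 0.02 0.09 0 0 0" --pt "0 0 0.02 0.09 0 0 0" --pt "0 0 0.02 0.09 0 0 0" --pt "0 0 0 0.04 0 0 0" --pt "0 0 0 0 0 0 0" --pt "0 0 0 0 0 0 0" --pt "0 0 0 0 0 0 0"

```text
time_s: 11.2
eef_pos: [0.5774, 0.1849, 0.2125]
tcp_rot: [0.091, 0.996, 0.003, 0.002]
ft_force: [-0.3, 5.9, 7.9]
finger_gap: 0.0003
gripper_force: 3.9
```

```bash
python3 -c "
from h import *
st()"
```

```text
t 11.2 clamp X,Y,tipz mm [225.   -1.7 187.5] toolx [-0.983  0.182] toolz [ 0.005  0.006 -1.   ] F [-0.29  5.87  7.91] gap 0.0003
```

>>> jog_arm --pt "0 0 0.03 0.02 0 0 0" --pt "0 0 0.01 0.02 0 0 0" --pt "0 0 0.01 0.02 0 0 0" --pt "0 0 0.01 0.02 0 0 0" --pt "0 0 0.01 0.02 0 0 0" --pt "0 0 0.01 0.02 0 0 0" --pt "0 0 0.01 0.02 0 0 0" --pt "0 0 0.01 0.02 0 0 0"

```text
time_s: 12.2
eef_pos: [0.578, 0.1882, 0.2021]
tcp_rot: [0.091, 0.996, 0.0, 0.002]
ft_force: [0.1, 0.2, 7.0]
finger_gap: -0.0001
gripper_force: 3.7
```

```bash
python3 -c "
from h import *
st()"
```

```text
t 12.2 clamp X,Y,tipz mm [228.3  -1.7 177.1] toolx [-0.983  0.182] toolz [ 0.003  0.    -1.   ] F [0.11 0.17 6.96] gap -0.0001
```

>>> jog_arm --pt "0 0 0.005 0.02 0 0 0" --pt "0 0 0.005 0.02 0 0 0" --pt "0 0 0.005 0.02 0 0 0" --pt "0 0 0.005 0.02 0 0 0" --pt "0 0 0.005 0.02 0 0 0" --pt "0 0 0.005 0.02 0 0 0" --pt "0 0 0.005 0.02 0 0 0" --pt "0 0 0.005 0.02 0 0 0"

```text
time_s: 13.2
eef_pos: [0.5784, 0.1904, 0.1924]
tcp_rot: [0.091, 0.996, 0.0, 0.002]
ft_force: [-1.8, -0.3, 8.3]
finger_gap: 0.0001
gripper_force: 3.7
```

```bash
python3 -c "
from h import *
st()"
```

```text
t 13.2 clamp X,Y,tipz mm [230.6  -1.7 167.4] toolx [-0.983  0.182] toolz [ 0.003 -0.    -1.   ] F [-1.84 -0.28  8.32] gap 0.0001
```

>>> jog_arm --pt "0 0 0.003 0.018 0 0 0" --pt "0 0 0.003 0.018 0 0 0" --pt "0 0 0.003 0.018 0 0 0" --pt "0 0 0.003 0.018 0 0 0" --pt "0 0 0.003 0.018 0 0 0" --pt "0 0 0.003 0.018 0 0 0" --pt "0 0 0.003 0.018 0 0 0" --pt "0 0 0.003 0.018 0 0 0"

```text
time_s: 14.2
eef_pos: [0.5787, 0.192, 0.1838]
tcp_rot: [0.091, 0.996, 0.0, 0.002]
ft_force: [-0.7, -0.0, 7.6]
finger_gap: -0.0002
gripper_force: 3.7
```

```bash
python3 -c "
from h import *
st()"
```

```text
t 14.2 clamp X,Y,tipz mm [232.2  -1.7 158.8] toolx [-0.983  0.182] toolz [ 0.003  0.    -1.   ] F [-0.7  -0.04  7.61] gap -0.0002
```

>>> jog_arm --pt "0 0 0 0.018 0 0 0" --pt "0 0 0 0.018 0 0 0" --pt "0 0 0 0.018 0 0 0" --pt "0 0 0 0.018 0 0 0" --pt "0 0 0 0.018 0 0 0" --pt "0 0 0 0.018 0 0 0" --pt "0 0 0 0.018 0 0 0" --pt "0 0 0 0.018 0 0 0"

```text
time_s: 15.2
eef_pos: [0.5789, 0.193, 0.1755]
tcp_rot: [0.091, 0.996, 0.001, 0.002]
ft_force: [-1.8, 2.9, 7.2]
finger_gap: 0.0001
gripper_force: 3.9
```

```bash
python3 -c "
from h import *
st()"
```

```text
t 15.2 clamp X,Y,tipz mm [233.3  -1.8 150.5] toolx [-0.983  0.182] toolz [ 0.004  0.003 -1.   ] F [-1.79  2.93  7.16] gap 0.0001
```

>>> jog_arm --pt "0 0 0.003 0.018 0 0 0" --pt "0 0 0.003 0.018 0 0 0" --pt "0 0 0.003 0.018 0 0 0" --pt "0 0 0.003 0.018 0 0 0" --pt "0 0 0.003 0.018 0 0 0" --pt "0 0 0.003 0.018 0 0 0" --pt "0 0 0.003 0.018 0 0 0" --pt "0 0 0.003 0.018 0 0 0"

```text
time_s: 16.2
eef_pos: [0.5791, 0.1941, 0.1667]
tcp_rot: [0.091, 0.996, 0.001, 0.002]
ft_force: [-1.3, 1.0, 8.3]
finger_gap: -0.0001
gripper_force: 3.8
```

```bash
python3 -c "
from h import *
st()"
```

```text
t 16.2 clamp X,Y,tipz mm [234.3  -1.8 141.7] toolx [-0.983  0.182] toolz [ 0.004  0.002 -1.   ] F [-1.26  1.01  8.34] gap -0.0001
```

>>> jog_arm --pt "0 0 0 0.016 0 0 0" --pt "0 0 0 0.016 0 0 0" --pt "0 0 0 0.016 0 0 0" --pt "0 0 0 0.016 0 0 0" --pt "0 0 0 0.016 0 0 0" --pt "0 0 0 0.016 0 0 0" --pt "0 0 0 0.016 0 0 0" --pt "0 0 0 0.016 0 0 0"

```text
time_s: 17.2
eef_pos: [0.5792, 0.1946, 0.1591]
tcp_rot: [0.091, 0.996, 0.002, 0.002]
ft_force: [-0.5, 2.4, 8.2]
finger_gap: -0.0001
gripper_force: 3.8
```

```bash
python3 -c "
from h import *
st()"
```

```text
t 17.2 clamp X,Y,tipz mm [234.8  -1.8 134.1] toolx [-0.983  0.182] toolz [ 0.004  0.003 -1.   ] F [-0.5   2.39  8.17] gap -0.0001
```

>>> jog_arm --pt "0 0 0 0.014 0 0 0" --pt "0 0 0 0.014 0 0 0" --pt "0 0 0 0.014 0 0 0" --pt "0 0 0 0.014 0 0 0" --pt "0 0 0 0.014 0 0 0" --pt "0 0 0 0.014 0 0 0" --pt "0 0 0 0.014 0 0 0" --pt "0 0 0 0.014 0 0 0"

```text
time_s: 18.2
eef_pos: [0.5794, 0.1948, 0.1534]
tcp_rot: [0.091, 0.996, 0.002, 0.002]
ft_force: [-3.6, 3.3, 12.3]
finger_gap: 0.0001
gripper_force: 5.8
```

```bash
python3 -c "
from h import *
st()"
```

```text
t 18.2 clamp X,Y,tipz mm [235.1  -1.9 128.4] toolx [-0.983  0.182] toolz [ 0.004  0.003 -1.   ] F [-3.62  3.27 12.27] gap 0.0001
```

Foot is on the nut at about 10 N. A small further push.

>>> jog_arm --pt "0 0 0 0 0 0 0" --pt "0 0 0 0 0 0 0" --pt "0 0 0 0 0 0 0" --pt "0 0 0 0 0 0 0" --pt "0 0 0 0.005 0 0 0" --pt "0 0 0 0.005 0 0 0" --pt "0 0 0 0.005 0 0 0" --pt "0 0 0 0.008 0 0 0"

```text
time_s: 19.2
eef_pos: [0.5793, 0.1949, 0.1522]
tcp_rot: [0.091, 0.996, 0.002, 0.002]
ft_force: [-2.5, 3.3, 12.5]
finger_gap: 0.0
gripper_force: 6.2
```

```bash
python3 -c "
from h import *
st()"
```

```text
t 19.2 clamp X,Y,tipz mm [235.2  -1.8 127.2] toolx [-0.983  0.182] toolz [ 0.004  0.003 -1.   ] F [-2.45  3.33 12.49] gap 0.0
```

>>> jog_arm --pt "0 0 0 0.005 0 0 0" --pt "0 0 0 0.005 0 0 0" --pt "0 0 0 0.005 0 0 0" --pt "0 0 0 0 0 0 0" --pt "0 0 0 0 0 0 0" --pt "0 0 0 0 0 0 0" --pt "0 0 0 0 0 0 0" --pt "0 0 0 0 0 0 0"

```text
time_s: 20.2
eef_pos: [0.5794, 0.1949, 0.1514]
tcp_rot: [0.091, 0.996, 0.002, 0.002]
ft_force: [-2.7, 2.4, 12.2]
finger_gap: -0.0
gripper_force: 6.2
```

```bash
python3 -c "
from h import *
st()
f=[]
for i in range(12):
    ctrl.grab_frame('wrist');s=ctrl.sense();f.append([*s['ft_force'],s['gripper_force']])
f=np.array(f);print(f.mean(0),f.std(0))
st()"
```

```text
t 20.2 clamp X,Y,tipz mm [235.2  -1.9 126.4] toolx [-0.983  0.182] toolz [ 0.004  0.003 -1.   ] F [-2.67  2.43 12.18] gap -0.0
[-3.37677689  2.51750766 12.45627484  6.20177813] [6.37621695e-01 3.39831466e-01 3.40223107e-01 1.09131119e-04]
t 20.8 clamp X,Y,tipz mm [235.2  -1.8 126.4] toolx [-0.983  0.182] toolz [ 0.004  0.003 -1.   ] F [-3.07  3.11 12.69] gap 0.0002
```

>>> jog_arm --pt "0 0 0 0.005 0 0 0" --pt "0 0 0 0.005 0 0 0" --pt "0 0 0 0.005 0 0 0" --pt "0 0 0 0.005 0 0 0" --pt "0 0 0 0.003 0 0 0" --pt "0 0 0 0 0 0 0" --pt "0 0 0 0 0 0 0" --pt "0 0 0 0 0 0 0"

```text
time_s: 21.8
eef_pos: [0.5794, 0.195, 0.1502]
tcp_rot: [0.091, 0.996, 0.002, 0.002]
ft_force: [-4.2, 2.5, 13.4]
finger_gap: -0.0001
gripper_force: 6.5
```

```bash
python3 -c "
from h import *
f=[]
for i in range(8):
    ctrl.grab_frame('wrist');s=ctrl.sense();f.append([*s['ft_force'],s['gripper_force']])
f=np.array(f);print(f.mean(0),f.std(0))
st()"
```

```text
[-3.58945618  2.63165519 13.35007291  6.54428076] [5.22848641e-01 4.48564862e-01 6.97977130e-01 1.33813729e-04]
t 22.2 clamp X,Y,tipz mm [235.2  -1.8 125.2] toolx [-0.983  0.182] toolz [ 0.004  0.003 -1.   ] F [-3.54  2.88 13.03] gap -0.0001
```

13.3 N at the crossbar, so about 12 N on the nut. Lift off slowly, then clear.

>>> jog_arm --pt "0 0 0 -0.03 0 0 0" --pt "0 0 0 -0.05 0 0 0" --pt "0 0 0 -0.2 0 0 0" --pt "0 0 0 -0.5 0 0 0" --pt "0 0 0 -0.7 0 0 0" --pt "0 0 0 -0.7 0 0 0" --pt "0 0 0 -0.5 0 0 0" --pt "0 0 0 0 0 0 0"

```text
time_s: 23.2
eef_pos: [0.5794, 0.1932, 0.311]
tcp_rot: [0.092, 0.996, 0.001, 0.003]
ft_force: [0.0, -0.4, -0.1]
finger_gap: 0.0003
gripper_force: 0.0
```

```bash
python3 - <<'E'
from h import *
st()
f=grab('scene');W=cloud(f)
cv2.imwrite('pics/s3.png',np.clip(cv2.resize(f['pixels'][180:420,180:460],None,fx=2.4,fy=2.4,interpolation=3)[...,::-1]*1.6,0,255).astype(np.uint8))
E
```

```text
t 23.2 clamp X,Y,tipz mm [233.5  -2.2 286. ] toolx [-0.983  0.182] toolz [ 0.007  0.001 -1.   ] F [ 0.03 -0.39 -0.14] gap 0.0003
```

View pics/s3.png

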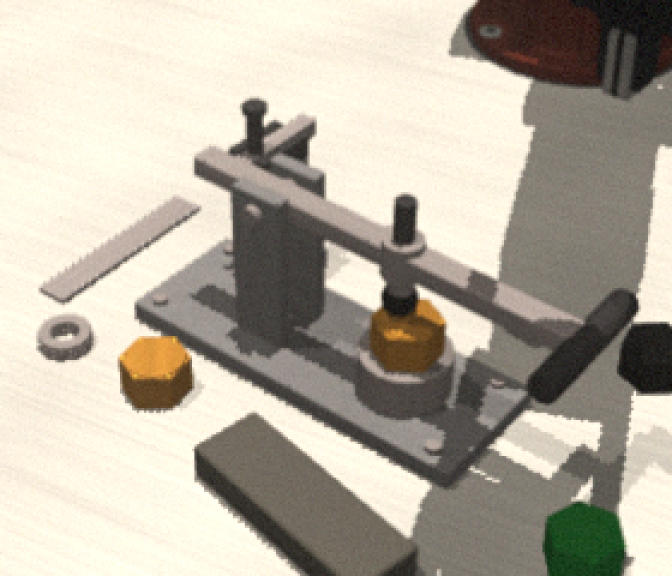

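The picture shows the foot at crop (400,300) bearing on the nut, the lever level, the pin at crop (254,125) slid back, and the bystanders unmoved. The gripper is clear.

```bash
python3 -c "
from plant import ctrl
print(ctrl.finish_job())"
```

```text
the job is handed in; nothing more can be done
None
```

The job is handed in: the catch is fully back on its end stop, and the nut is clamped at about 12 N (estimated from a 13.3 N push on the crossbar). The lever stayed down after I let go, the other things look unmoved, and it took about 23 s.

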